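# Switch the vacuum jig to the resin shell

## Task

The yellow resin shell is the part to be sucked down on the vacuum jig. Take the jig's selector lever by its red knob, lift it out of the middle notch of its gate, swing it over the tooth to the end notch on the side where the yellow shell lies, and lower it fully into that notch. Leave the shell and the grey form lying on their pads, and let go of the knob.

Things in the scene. Friction and masses are not known exactly. Their poses are not given: they have to be found in the camera images.
- vacuum_jig: Fixed aluminium plate, 240 x 480 mm, with blue valve, two black pads (centres x -85, y +-187 mm, tops 20 mm high) and a curved steel gate. Origin: on the table under the lever's spindle; z up. Lever in the middle notch points to -x. Gate: radius 85 mm, top 130 mm high, teeth 18 mm; notches at 0 and 40 deg either side, 30 mm wide (6 deg play). End notches put the knob at x -107, y +-90 mm.
- lever_knob (a point): Centre of the lever's upright red knob: 30 mm diameter, 46 mm tall (24 up, 22 down), 140 mm from the spindle; 122 mm above the table when seated in any notch. Starts in the middle notch. The 0.2 kg lever turns freely; its whole arm lifts straight up at most 32 mm, knob upright, and must rise over 18 mm to pass the teeth. Let go, it drops by its own weight.
- resin_shell: Yellow two-lobed resin half shell, 72 x 176 x 36 mm, hollow side up, lying loose on one of the jig's two pads, its length roughly along the jig's x. Origin: centre of its underside.
- grey_form: Grey primed two-lobed casting, 84 x 195 x 56 mm, lying loose on the other pad, its length roughly along the jig's x. Origin: centre of its underside.

How it is judged:
By the outcome, as a careful person would: the job done as asked, in the order asked, and still so for the second after the job is handed in, with the robot touching nothing.
It also fails if it takes over 29 s, if anything falls off the work surface, if the arm or the gripper's body presses on something with over 40 N, if the wrist force passes 120 N, or if a joint passes its speed limit or range.

## Robot

A 6-joint arm with a two-finger parallel gripper is mounted at the origin on the work surface; the furniture and walls round the work are solid. World frame = base frame: x ahead of the robot, y to its left, z up, the work surface at z = 0. Lengths are in m, angles in rad, forces in N, time in s.
With the tool pointing down it reaches from about 0.35 to 0.85 m from the base axis. Payload 8.1 kg.
Tool frame: the origin (TCP) lies on the centre line of the jaws, within the pads' length; the fingertips stand robot.tips_ahead ahead of it and the grasp point (between the pads) lies 8 mm behind it (robot.tips_ahead is the distance from the TCP to the fingertips, in m); z points along the fingers, y is the direction in which the jaws open and shut (so a half turn about z gives the same grasp; the last joint's range is limited). The gripper opens to 93 mm and grips with 3 to 60 N. Pads are 15 mm wide; open, the fingers measure 128 mm over their backs; the gripper's body (75 mm by 188 mm) begins 65 mm behind the grasp point.
Start: joints at [-1.387, 0.13, 1.488, -0, 1.523, -0.085], TCP at [0.159, -0.578, 0.23] pointing down, gripper open.
Joint ranges: [-2.96, 2.96], [-0.89, 2.26], [0.02, 2.5], [-1.34, 4.48], [0, 2.73], [-2.66, 2.66]. Speed limits (rad/s): [2.39, 2.39, 2.79, 3.14, 3.14, 3.14].

## Interface

Orientations are given as a rotation vector (axis times angle).
In Python, from plant import monitor, eyes, job, robot gives the robot as it stands.
- The arm moves only by the tool servo_tool, never from a script. Its argument "plan" is a list that holds one entry, the list of rows, each a list of 7 numbers: the closure, from -1 (fully open) to 1 (shut), so that 0 is half open, then the shift along the world's x, y, z in mm, then the turn, a rotation vector about the world's x, y, z in rad. In form: [[[hand, dx, dy, dz, ax, ay, az], ...]]. A call has 1 to 12 rows; each row shifts and turns the commanded pose from where the row before left it; what a row does not reach is not made up. A row lasts 1/10 s, in which the tool goes at most 50 mm and 8.59 degrees, less where a joint would pass 70% of its speed; a pose out of reach is approached as far as the arm can. A call with a gripper value outside its range is refused whole. The fingers move at their own pace and stop on an object; "force" is the grip in N (left out, the last holds). Time passes only in rows, so rows that do not move let the fingers close. It gives the time, the measured TCP pose, the force and the opening at its end, in the units of the state.
- monitor.read_state(): the state, without advancing time (a new reading comes with each control period).
- eyes.read_camera(name): name is "scene" or "top" or "wrist"; returns the picture (384x512x3 uint8, red, green, blue); there is no depth.
- eyes.camera_info(name): a dict with "mtx" (3x3 intrinsics, pixels), "D" ([k1, k2, p1, p2, k3] as OpenCV has them; the pictures are not rectified), "R" (3x3) and "t" (3): a world point X has camera coordinates R X + t. Camera axes: x right, y down, z forward; pixel columns grow to the right and rows downward; lengths in m; the calibration is good to about 2 mm. A picture is of the moment at which its call begins: read the wrist's pose just before it. camera_info takes no time and is no camera call; for the wrist camera it gives the pose at the moment of the call.
- job.close_job(): hands the job in, once; it reports no verdict.
The state is a dict: "t": time; "q": joint angles; "dq": joint speeds; "joint_torque": joint torques, N m; "tool_pos": TCP position; "orientation": TCP orientation; "force": force on the tool from outside, world axes, zero at the start; "wrist_torque": the same for the moment, N m; "opening": finger opening in m.
Only numpy, scipy, OpenCV 4.12 (cv2) and the standard library are available. Lean on these libraries where they do the work, as an engineer would, in place of code of your own. Each camera call takes 0.05 s, during which the arm holds its last target. There are 200 camera calls.

## Working session

There is one attempt and no reset: what is moved stays moved. The work goes in short steps, Python scripts to look and compute and a tool call to move; the robot and the scene stay as the last step left them, time stands still between calls to the robot, and variables do not carry over. Pictures are saved under pics/ and viewed, about 8 in all and at most 12, crops included, and the job is handed in when it is done.

Besides the shell and the picture viewer there is one more tool, called after "Request:" as name(argument=value, ...), one argument or row to a line, values as JSON. servo_tool: Moves the arm, as the interface text tells. Its arguments: {"type":"object","properties":{"plan":{"type":"array"},"force":{"type":"number"}},"required":["plan"]}

```bash
mkdir -p pics
python3 - <<'E'
from plant import monitor, eyes, job, robot
import cv2,numpy as np
print(monitor.read_state()); print(robot.tips_ahead)
for n in("scene","top"):
    im=eyes.read_camera(n); np.save(f"pics/{n}0.npy",im); cv2.imwrite(f"pics/{n}0.png",im[:,:,::-1]); print(n,eyes.camera_info(n))
E
```

```text
{'t': 0.0, 'q': array([-1.38740744e+00,  1.31159815e-01,  1.48928880e+00,  1.09276792e-05,
        1.52302322e+00, -8.54186466e-02]), 'dq': array([-6.68601998e-04, -1.43228329e-03,  7.81427955e-04,  6.03389966e-04,
       -7.08649642e-05, -1.09283338e-04]), 'joint_torque': array([-5.28540004e-04, -5.59847331e+01, -4.91750908e+01,  7.68283848e-02,
        3.55723849e-02, -1.54303934e-04]), 'tool_pos': array([ 0.15926046, -0.57789173,  0.22858303]), 'orientation': array([-3.11139948e+00, -4.20719364e-01,  1.27336522e-04]), 'force': array([ 0.44598769,  0.04549623, -1.53489303]), 'wrist_torque': array([0.00798962, 0.03359519, 0.04584078]), 'opening': 0.09343293119214229}
0.011
scene {'mtx': array([[447.58343722,   0.        , 258.99801393],
       [  0.        , 447.58343722, 185.71266646],
       [  0.        ,   0.        ,   1.        ]]), 'D': array([-0.12273725,  0.        ,  0.        ,  0.        ,  0.        ]), 'R': array([[-0.89920655, -0.43751395,  0.0030209 ],
       [-0.17178555,  0.34669772, -0.92211193],
       [ 0.40238949, -0.82968804, -0.38691143]]), 't': array([0.52597806, 0.18403401, 0.76420796])}
top {'mtx': array([[353.90230345,   0.        , 253.94274404],
       [  0.        , 353.90230345, 183.88541686],
       [  0.        ,   0.        ,   1.        ]]), 'D': array([0.02937719, 0.        , 0.        , 0.        , 0.        ]), 'R': array([[-0.02327827, -0.99964809,  0.01272113],
       [-0.99757471,  0.02239132, -0.06590391],
       [ 0.06559588, -0.0142244 , -0.99774488]]), 't': array([0.01870265, 0.57186544, 0.94271396])}
```

View pics/scene0.png

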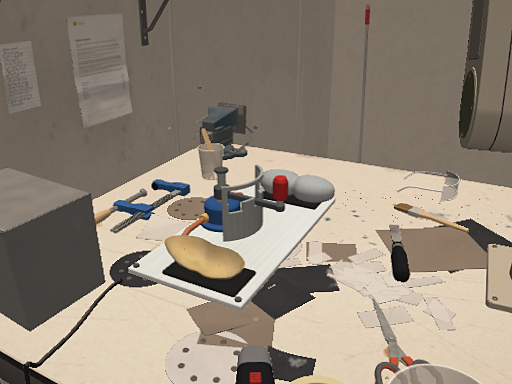

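View pics/top0.png

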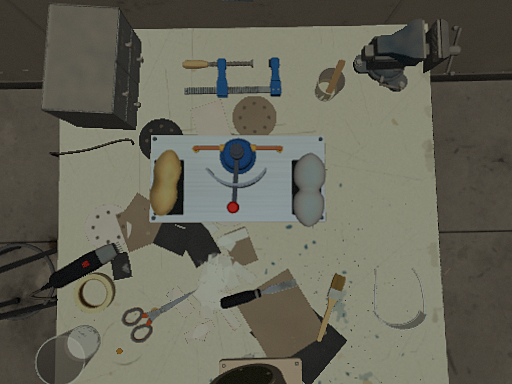

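The scene view shows the yellow shell on the left pad at (205,258), the red knob at (280,188) and the grey form behind. The top view shows the shell at (166,182), on world +y. The knob is at (233,208) with the lever pointing toward the robot, and the grey form is at (310,190).

```bash
cat > h.py <<'E'
import numpy as np,cv2
from plant import eyes
def ray(n,p,info=None):
    c=info or eyes.camera_info(n); R=np.array(c['R']);t=np.array(c['t'])
    u=cv2.undistortPoints(np.array([[p]],float),c['mtx'],c['D'])[0,0]
    d=R.T@np.array([u[0],u[1],1]); return -R.T@t,d/np.linalg.norm(d)
def plane(n,p,z):
    o,d=ray(n,p); return o+d*(z-o[2])/d[2]
def tri(r1,r2):
    (a,d),(b,e)=r1,r2; s=np.linalg.lstsq(np.c_[d,-e],b-a,rcond=None)[0]
    return (a+s[0]*d+b+s[1]*e)/2,np.linalg.norm(a+s[0]*d-b-s[1]*e)
def blob(im,f,box):
    x0,y0,x1,y1=box; h=cv2.cvtColor(im,cv2.COLOR_RGB2HSV).astype(int); m=np.zeros(im.shape[:2],np.uint8)
    m[y0:y1,x0:x1]=f(h)[y0:y1,x0:x1]; n,l,s,c=cv2.connectedComponentsWithStats(m)
    i=1+np.argmax(s[1:,4]); return c[i],s[i],l==i
red=lambda h:((h[...,0]<6)|(h[...,0]>174))&(h[...,1]>150)&(h[...,2]>60)
E
python3 - <<'E'
from h import *
T=np.load('pics/top0.npy');S=np.load('pics/scene0.npy')
ct,st,_=blob(T,red,(215,190,250,225)); cs,ss,_=blob(S,red,(265,165,300,210))
print(ct,st,cs,ss); print('knob',tri(ray('top',ct),ray('scene',cs)), plane('top',ct,.14),plane('scene',cs,.122))
h=cv2.cvtColor(T,cv2.COLOR_RGB2HSV).astype(int)
for n,f,b in(('white',lambda h:(h[...,1]<40)&(h[...,2]>150),(140,125,335,230)),('yel',lambda h:(h[...,0]>10)&(h[...,0]<30)&(h[...,1]>90)&(h[...,2]>90),(148,140,188,225)),('blue',lambda h:(h[...,0]>100)&(h[...,0]<125)&(h[...,1]>150),(210,130,265,185))):
    c,s,l=blob(T,f,b); r=cv2.minAreaRect(np.argwhere(l)[:,::-1].astype(np.float32)); print(n,c,s,r)
    print(plane('top',c,.03))
    if n=='white': print([plane('top',p,.012).round(4) for p in cv2.boxPoints(r)])
for p in((154,139),(323,139),(153,219),(323,219)):print(plane('top',p,.012).round(4))
E
python3 - <<'E'
import cv2
a=cv2.imread('pics/top0.png')[120:235,140:340];b=cv2.imread('pics/scene0.png')[150:310,125:345]
cv2.imwrite('pics/c0.png',cv2.vconcat([cv2.resize(a,(520,299),interpolation=3),cv2.resize(b,(520,300),interpolation=3)]))
E
```

```text
[232.44444444 206.86868687] [227 202  12  11  99] [279.8964497  188.03254438] [273 176  15  25 338]
knob (array([0.51087775, 0.06017353, 0.1221283 ]), np.float64(0.00023735884144684256)) [0.51094748 0.05936461 0.14      ] [0.51088368 0.05985543 0.122     ]
white [251.30446194 213.37795276] [172 159 126  63 381] ((234.21286010742188, 190.059326171875), (61.06331253051758, 125.00386047363281), 89.45948028564453)
[0.492685   0.01466315 0.03      ]
[array([0.6428, 0.2297, 0.012 ]), array([ 0.6387, -0.1129,  0.012 ]), array([ 0.4716, -0.1093,  0.012 ]), array([0.4765, 0.2294, 0.012 ])]
yel [165.58314522 182.34386757] [ 150  150   31   66 1329] ((165.27252197265625, 182.53785705566406), (25.45014762878418, 66.0328140258789), 7.907163143157959)
[0.58082992 0.24176788 0.03      ]
blue [237.97557252 156.41526718] [220 139  36  35 655] ((237.20004272460938, 155.9000244140625), (33.98823165893555, 33.541019439697266), 63.43495178222656)
[0.64658459 0.04710504 0.03      ]
[0.702  0.2766 0.012 ]
[ 0.6925 -0.188   0.012 ]
[0.4837 0.2804 0.012 ]
[ 0.4726 -0.1801  0.012 ]
```

View pics/c0.png

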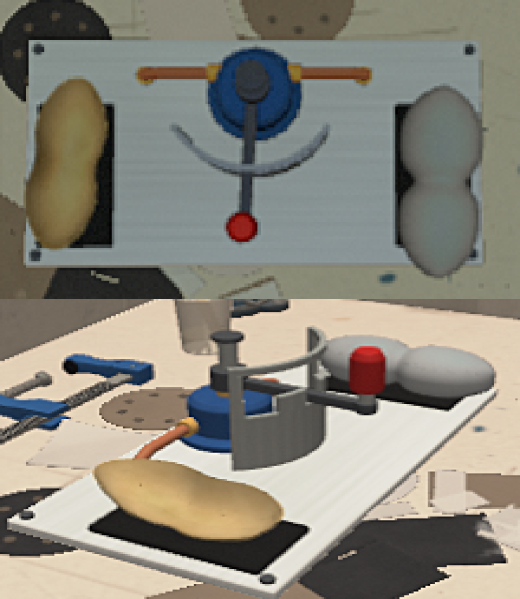

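Knob found at (0.511, 0.060, 0.122): the height matches and the rays miss by 0.2 mm. From the screws, the jig yaw is about -0.022 and the spindle about (0.650, 0.047). The lever sits a few degrees toward +y within its play. The shell is on +y, so the target is knob ≈ (0.545, 0.139). I'm moving over the knob with the jaws tangential, using a half turn to keep joint 6 away from its limit.

Request:
servo_tool(
  plan=[
    [[-1,18.5,33.6,-1,0,0,0.146],[-1,18.5,33.6,-1,0,0,0.146],[-1,18.5,33.6,-1,0,0,0.146],[-1,18.5,33.6,-1,0,0,0.146],[-1,18.5,33.6,-1,0,0,0.146],[-1,18.5,33.6,-1,0,0,0.146],[-1,18.5,33.6,-1,0,0,0.146],[-1,18.5,33.6,-1,0,0,0.146],[-1,18.5,33.6,-1,0,0,0.146],[-1,18.5,33.6,-1,0,0,0.146],[-1,18.5,33.6,-1,0,0,0.146],[-1,18.5,33.6,-1,0,0,0.146]],
  ],
  force=30,
)

```text
t: 1.3
tool_pos: [0.3816, -0.1737, 0.2174]
orientation: [-1.662, -2.666, 0.0]
force: [0.3, -1.0, -0.3]
opening: 0.093
```

Request:
servo_tool(
  plan=[
    [[-1,18.5,33.6,-1,0,0,0.146],[-1,18.5,33.6,-1,0,0,0.146],[-1,18.5,33.6,-1,0,0,0.146],[-1,18.5,33.6,-1,0,0,0.146],[-1,18.5,33.6,-1,0,0,0.146],[-1,18.5,33.6,-1,0,0,0.146],[-1,18.5,33.6,-1,0,0,0.146],[-1,0,0,0,0,0,0],[-1,0,0,0,0,0,0]],
  ],
)

```text
t: 2.2
tool_pos: [0.5105, 0.0605, 0.2099]
orientation: [-0.154, -3.136, 0.001]
force: [-0.4, -0.6, 0.1]
opening: 0.0929
```

```bash
cat > look.py <<'E'
import sys
from h import *
from plant import monitor
from scipy.spatial.transform import Rotation as Ro
s=monitor.read_state(); R=Ro.from_rotvec(s['orientation']).as_matrix()
print(s['t'],s['tool_pos'].round(4),'q',s['q'].round(3),'z',R[:,2].round(3),'y',R[:,1].round(3),'F',s['force'].round(1),'M',s['wrist_torque'].round(2),'op',s['opening'].round(4))
ims=[]
for n in sys.argv[2:]:
    im=eyes.read_camera(n); np.save(f'pics/{sys.argv[1]}{n}.npy',im); ims.append(im)
    try: c,st,_=blob(im,red,{'top':(140,140,260,230),'scene':(200,140,320,250),'wrist':(0,0,512,384)}[n]); print(n,c.round(1),st, plane(n,c,.146 if n!='scene' else .122).round(4))
    except ValueError: print(n,'no red')
if ims: cv2.imwrite(f'pics/{sys.argv[1]}.png',cv2.resize(cv2.hconcat(ims),None,fx=.78 if len(ims)>1 else 1,fy=.78 if len(ims)>1 else 1)[:,:,::-1])
E
python3 look.py a wrist
```

```text
Traceback (most recent call last):
  File "look.py", line 6, in <module>
    print(s['t'],s['tool_pos'].round(4),'q',s['q'].round(3),'z',R[:,2].round(3),'y',R[:,1].round(3),'F',s['force'].round(1),'M',s['wrist_torque'].round(2),'op',s['opening'].round(4))
                                                                                                                                                                ^^^^^^^^^^^^^^^^^^
AttributeError: 'float' object has no attribute 'round'
```

```bash
sed -i "s/s\['opening'\].round(4)/round(s['opening'],4)/" look.py; python3 look.py a wrist
```

```text
2.2 [0.5105 0.0605 0.2099] q [ 0.018 -0.092  1.749 -0.     1.486 -1.454] z [-0.002 -0.    -1.   ] y [ 0.098  0.995 -0.001] F [-0.4 -0.6  0.1] M [ 0.01 -0.14 -0.05] op 0.0929
wrist [248.  198.8] [ 231  177   35   44 1227] [0.5039 0.0582 0.146 ]
```

View pics/a.png

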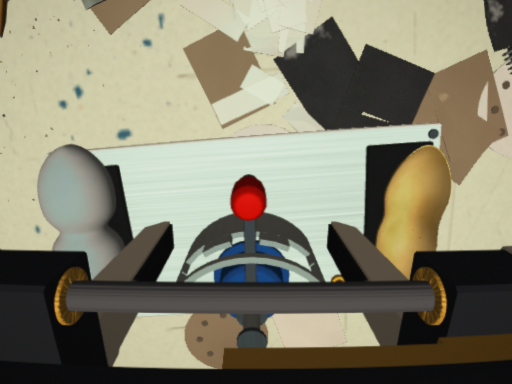

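The wrist view shows the red knob at (248,199), midway between the fingers, with the shell to the right and the grey form to the left. Next I descend and close.

Request:
servo_tool(
  plan=[
    [[-1,0,0,-25,0,0,0],[-1,0,0,-25,0,0,0],[-1,0,0,-22,0,0,0],[-1,0,0,-16,0,0,0],[-1,0,0,0,0,0,0],[1,0,0,0,0,0,0],[1,0,0,0,0,0,0],[1,0,0,0,0,0,0],[1,0,0,0,0,0,0],[1,0,0,0,0,0,0],[1,0,0,0,0,0,0],[1,0,0,0,0,0,0]],
  ],
  force=30,
)

```text
t: 3.45
tool_pos: [0.5109, 0.06, 0.1227]
orientation: [0.155, 3.138, 0.0]
force: [0.3, 0.6, 0.6]
opening: 0.0415
```

```bash
python3 look.py b
```

```text
3.45 [0.5109 0.06   0.1227] q [ 0.017 -0.023  1.847  0.     1.318 -1.455] z [ 0.  0. -1.] y [0.099 0.995 0.   ] F [0.3 0.6 0.6] M [ 0.07 -0.08  0.01] op 0.0415
```

Still closing; a few more rows.

Request:
servo_tool(
  plan=[
    [[1,0,0,0,0,0,0],[1,0,0,0,0,0,0],[1,0,0,0,0,0,0],[1,0,0,0,0,0,0]],
  ],
)

```text
t: 3.85
tool_pos: [0.5108, 0.06, 0.1226]
orientation: [-0.155, -3.138, -0.0]
force: [-0.7, 0.4, -0.2]
opening: 0.0297
```

Request:
servo_tool(
  plan=[
    [[1,0,0,7,0,0,0],[1,0,0,7,0,0,0],[1,0,0,6,0,0,0],[1,0,0,5,0,0,0],[1,0,0,0,0,0,0],[1,0,0,0,0,0,0]],
  ],
)

```text
t: 4.45
tool_pos: [0.5108, 0.0599, 0.1477]
orientation: [0.155, 3.138, -0.0]
force: [0.3, -1.1, -2.0]
opening: 0.0292
```

```bash
python3 look.py c top scene
```

```text
4.45 [0.5108 0.0599 0.1477] q [ 0.017 -0.048  1.823 -0.     1.366 -1.455] z [ 0. -0. -1.] y [ 0.099  0.995 -0.   ] F [ 0.3 -1.1 -2. ] M [-0.02 -0.22 -0.06] op 0.0292
top no red
scene [282.9 176.9] [274 163  14  26 188] [0.5289 0.0031 0.122 ]
```

View pics/c.png

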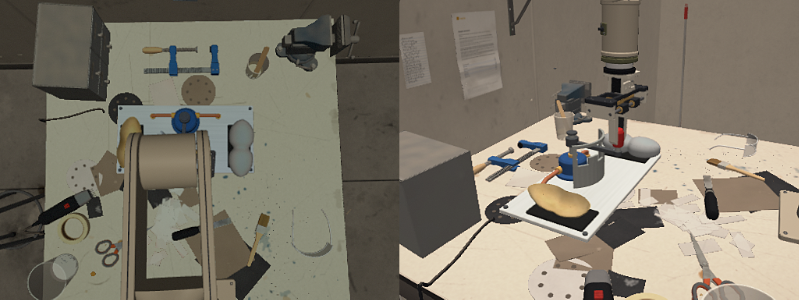

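The knob is held 25 mm up: -2 N vertical is the lever's weight, and the red blob rose in the scene view, (274,163) against (273,176) before. A quick triangulation of the spindle cap will fix the arc centre.

Run:
```python
from h import *
print(tri(ray('top',(237,150.8)),ray('scene',(221.5,166.5))))
k=np.array([.5108,.0600])
for sp in ((.650,.0465),(.650,.044),(.6505,.049)):
    v=k-np.array(sp); a0=np.arctan2(v[1],v[0]); r=np.hypot(*v); a1=np.radians(140)-.022
    a=np.linspace(a0,a1,9); p=np.array(sp)+r*np.c_[np.cos(a),np.sin(a)]
    print(r,np.degrees([a0,a1]),a[1]-a[0],'\n',(np.diff(p,axis=0)*1000).round(1).tolist(),p[-1])
```

```text
(array([0.6464947 , 0.04711948, 0.1398634 ]), np.float64(0.005124904692544563))
0.1398531015029699 [174.46062106 138.73949285] -0.07793141247717639 
 [[1.5, 10.8], [2.3, 10.6], [3.1, 10.4], [3.9, 10.2], [4.7, 9.8], [5.5, 9.4], [6.2, 9.0], [6.9, 8.5]] [0.54486978 0.13873084]
0.14011652293716112 [173.4430535  138.73949285] -0.07571142444095846 
 [[1.6, 10.5], [2.4, 10.3], [3.2, 10.1], [3.9, 9.9], [4.7, 9.5], [5.4, 9.1], [6.0, 8.7], [6.7, 8.2]] [0.54467176 0.13640456]
0.14013240167784174 [175.49781051 138.73949285] -0.08019420882661565 
 [[1.3, 11.2], [2.2, 11.0], [3.1, 10.8], [3.9, 10.5], [4.8, 10.2], [5.6, 9.8], [6.3, 9.3], [7.1, 8.7]] [0.54515983 0.14141503]
```

Request:
servo_tool(
  plan=[
    [[1,1.5,10.8,0,0,0,-0.078],[1,2.3,10.6,0,0,0,-0.078],[1,3.1,10.4,0,0,0,-0.078],[1,3.9,10.2,0,0,0,-0.078],[1,0,0,0,0,0,0]],
  ],
)

```text
t: 5.05
tool_pos: [0.5216, 0.1027, 0.1472]
orientation: [-0.641, -3.075, 0.0]
force: [-0.3, -0.0, -2.1]
opening: 0.0294
```

```bash
python3 look.py d
```

```text
5.05 [0.5216 0.1027 0.1472] q [ 9.800e-02  1.000e-03  1.776e+00  0.000e+00  1.365e+00 -1.062e+00] z [-0.001  0.    -1.   ] y [ 0.4    0.917 -0.   ] F [-0.3 -0.  -2.1] M [-0.12 -0.05 -0.24] op 0.0294
```

Side forces are near zero, so I continue the swing.

Request:
servo_tool(
  plan=[
    [[1,4.7,9.8,0,0,0,-0.078],[1,5.5,9.4,0,0,0,-0.078],[1,6.2,9.0,0,0,0,-0.078],[1,6.9,8.5,0,0,0,-0.078],[1,0,0,0,0,0,0],[1,0,0,0,0,0,0]],
  ],
)

```text
t: 5.65
tool_pos: [0.5441, 0.1384, 0.147]
orientation: [-1.104, -2.939, 0.001]
force: [-3.3, 1.8, -3.4]
opening: 0.029
```

```bash
python3 look.py e wrist
```

```text
5.65 [0.5441 0.1384 0.147 ] q [ 0.158  0.082  1.693  0.     1.369 -0.694] z [-0.002 -0.    -1.   ] y [ 0.659  0.753 -0.001] F [-3.3  1.8 -3.4] M [ 0.37  0.28 -0.17] op 0.029
wrist [249.7 245.1] [ 222  208   56   74 3242] [0.5453 0.1364 0.146 ]
```

View pics/e.png

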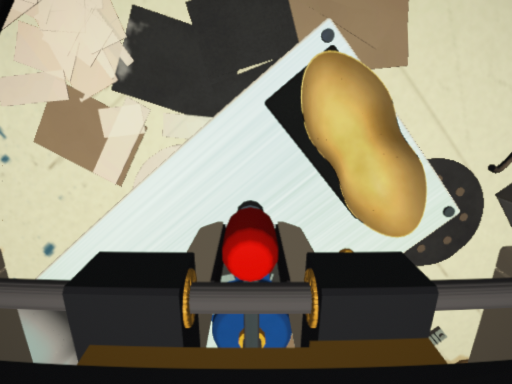

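The wrist view shows the knob at (250,245) held between the pads, clear of the shell at (365,145). A 3.7 N radial force means the tool is slightly inboard, which is harmless. Lowering now.

Request:
servo_tool(
  plan=[
    [[1,-0.5,0.5,-5,0,0,0],[1,0,0,-5,0,0,0],[1,0,0,-5,0,0,0],[1,0,0,-5,0,0,0],[1,0,0,-4,0,0,0],[1,0,0,0,0,0,0]],
  ],
)

```text
t: 6.3
tool_pos: [0.5444, 0.1389, 0.123]
orientation: [-1.111, -2.938, 0.001]
force: [-1.0, 0.5, -2.1]
opening: 0.0294
```

```bash
python3 look.py f
```

```text
6.3 [0.5444 0.1389 0.123 ] q [ 0.159  0.104  1.715 -0.     1.323 -0.689] z [-0. -0. -1.] y [ 0.661  0.75  -0.001] F [-1.   0.5 -2.1] M [ 0.09  0.26 -0.1 ] op 0.0294
```

Request:
servo_tool(
  plan=[
    [[1,0,0,-1,0,0,0],[1,0,0,0,0,0,0]],
  ],
)

```text
t: 6.5
tool_pos: [0.5445, 0.1392, 0.1228]
orientation: [1.111, 2.939, 0.0]
force: [-2.5, 0.7, -1.3]
opening: 0.0291
```

Request:
servo_tool(
  plan=[
    [[-1,0,0,0,0,0,0],[-1,0,0,0,0,0,0],[-1,0,0,0,0,0,0],[-1,0,0,0,0,0,0],[-1,0,0,0,0,0,0],[-1,0,0,0,0,0,0],[-1,0,0,0,0,0,0],[-1,0,0,15,0,0,0],[-1,0,0,25,0,0,0],[-1,0,0,30,0,0,0],[-1,0,0,30,0,0,0],[-1,-20,0,20,0,0,0]],
  ],
)

```text
t: 7.7
tool_pos: [0.5262, 0.1391, 0.2466]
orientation: [1.11, 2.935, 0.003]
force: [-0.4, -0.0, -0.4]
opening: 0.0929
```

Request:
servo_tool(
  plan=[
    [[-1,-20,-40,0,0,0,0],[-1,-20,-40,0,0,0,0],[-1,-20,-40,0,0,0,0],[-1,-20,-40,0,0,0,0],[-1,-20,-40,0,0,0,0],[-1,0,-40,0,0,0,0],[-1,0,-40,0,0,0,0],[-1,0,-40,0,0,0,0],[-1,0,0,0,0,0,0],[-1,0,0,0,0,0,0]],
  ],
)

```text
t: 8.7
tool_pos: [0.4244, -0.1815, 0.2436]
orientation: [1.114, 2.937, 0.0]
force: [-0.9, 0.8, -1.2]
opening: 0.0929
```

```bash
python3 look.py g top scene
python3 - <<'E'
from h import *
T=np.load('pics/gtop.npy');S=np.load('pics/gscene.npy')
print(tri(ray('top',blob(T,red,(140,140,260,230))[0]),ray('scene',blob(S,red,(200,140,320,250))[0])))
E
```

```text
8.7 [ 0.4244 -0.1815  0.2436] q [-0.516 -0.259  1.836  0.     1.564 -1.361] z [ 0.001  0.    -1.   ] y [0.663 0.748 0.   ] F [-0.9  0.8 -1.2] M [-0.04 -0.15  0.02] op 0.0929
top [198.5 193.7] [193 189  12  11 109] [0.5435 0.1381 0.146 ]
scene [245.3 200.2] [238 187  16  27 383] [0.545  0.1402 0.122 ]
(array([0.54442901, 0.14138122, 0.12262447]), np.float64(0.0001551213792662373))
```

View pics/g.png

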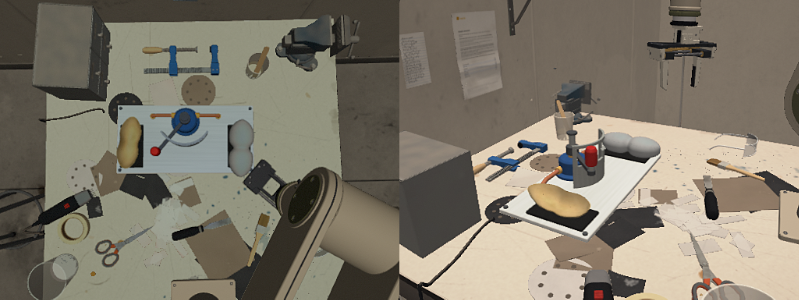

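The lever points to the shell side, with the knob at (155,152) in the scaled top view. It triangulates to (0.544, 0.141, 0.123), which is seated height. The shell and grey form lie on their pads and the gripper is well clear.

```bash
python3 -c "
from plant import job
print(job.close_job())"
```

```text
the job is handed in; nothing more can be done
None
```

The lever is now in the end notch on the yellow shell's side (+y), the knob is released, and the job is handed in. I gripped the red knob, lifted it 25 mm, swung it about 36° over the tooth and lowered it into the notch. I then backed the gripper well clear.

- **Final position:** two camera views put the knob at (0.544, 0.141, 0.123) m. I expected about (0.545, 0.139, 0.122), so it is at seated height and within the notch's play.
- **Shell and form:** both still lie on their pads in the last pictures. I judged this by eye and did not measure their positions again.
- **Forces and time:** the largest force I read was about 5 N, and the robot clock stood at about 8.7 s at the last check.
- **Disagreement:** a rough triangulation of the spindle cap, used to set the swing arc, missed by 5 mm between the two views. The swing still went smoothly, with side forces of at most 4 N.

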